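Load the inspection rack in reverse order

TASK

The four turned steel parts stand in the wooden rack in the order they came off the lathe, the first beside its brass post; the inspector wants the last one first. Move them all to the empty aluminium rack in reverse order: the part farthest from the wooden rack's post goes in the seat beside the aluminium rack's post, the next one after it, and so on, so that the part that stood beside the wooden rack's post ends farthest from the aluminium rack's post. Stand every part upright, foot down inside its seat, and let go.

Things in the scene. Friction and masses are not known exactly. Their poses are not given: they have to be found in the camera images.
- wooden_rack: The full rack: fixed wooden board 290 x 74 x 12 mm on the table, any way round. Origin: centre of its underside; x along it, z up. Brass post (14 mm across, 42 mm high) at its -x end (x = -133 mm), two flat screws at its +x end. Four black seat cups at x = -93, -31, 31, 93 mm, y = 0: 50 mm wide inside, inner floor 15 mm and rim 20 mm above the table.
- metal_rack: The empty rack: fixed pale aluminium plate, in size and layout just like the wooden rack, any way round, on the other side of the table's middle. Origin: centre of its underside; x along it, z up; brass post at its -x end (x = -133 mm); four black seat cups at x = -93, -31, 31, 93 mm, y = 0, 50 mm wide inside, inner floor 15 mm and rim 20 mm above the table.
- pin_center (a point): plain steel stepped pin: a round foot 34 mm across and 16 mm high, above it a thin straight stem 18 mm across; 72 mm tall over all. Grip the stem, 18 mm wide. Point: on its axis, half-way up (36 mm above its foot); z along its axis, up when it stands. Weighs 0.1 to 0.2 kg. At the start it stands in a seat of the wooden rack; which one differs each time.
- slug_center (a point): plain steel slug: one straight cylinder 36 mm across and 60 mm tall, flat on top with a small dark centre mark. Grip width 36 mm. Point: on its axis, half-way up (30 mm above its foot); z along its axis, up when it stands. Weighs 0.1 to 0.2 kg. At the start it stands in a seat of the wooden rack; which one differs each time.
- dome_center (a point): plain steel dome-nosed punch: a thin round foot 36 mm across and 7 mm high, a straight body 28 mm across up to 50 mm height, then a rounded nose; 64 mm tall. Grip width 28 mm. Point: on its axis, half-way up (32 mm above its foot); z along its axis, up when it stands. Weighs 0.1 to 0.2 kg. At the start it stands in a seat of the wooden rack; which one differs each time.
- steps_center (a point): plain steel three-step spindle: foot 34 mm across up to 18 mm, middle 26 mm across from 18 to 52 mm height, thin top spigot 12 mm across to 68 mm. Grip the middle, 26 mm wide. Point: on its axis, half-way up (34 mm above its foot); z along its axis, up when it stands. Weighs 0.1 to 0.2 kg. At the start it stands in a seat of the wooden rack; which one differs each time.
- seat_pin: The fixed black seat cup of the wooden rack in which the stepped pin stands at the start; it shows where that part came from. Origin: centre of the cup's underside, 12 mm above the table; its inner floor is 3 mm higher, its rim 8 mm higher.
- seat_slug: The fixed black seat cup of the wooden rack in which the slug stands at the start; it shows where that part came from. Origin: centre of the cup's underside, 12 mm above the table; its inner floor is 3 mm higher, its rim 8 mm higher.
- seat_dome: The fixed black seat cup of the wooden rack in which the dome-nosed punch stands at the start; it shows where that part came from. Origin: centre of the cup's underside, 12 mm above the table; its inner floor is 3 mm higher, its rim 8 mm higher.
- seat_steps: The fixed black seat cup of the wooden rack in which the three-step spindle stands at the start; it shows where that part came from. Origin: centre of the cup's underside, 12 mm above the table; its inner floor is 3 mm higher, its rim 8 mm higher.
There are look-alikes about, which are no part of the job. Leave any red look-alike of the part that bears dome_center alone.

How it is judged:
By the outcome, as a careful person would: the job done as asked, in the order asked, and still so for the second after the job is handed in, with the robot touching nothing.
It also fails if it takes over 104 s, if anything falls off the work surface, if the arm or the gripper's body presses on something with over 40 N, if the wrist force passes 120 N, or if a joint passes its speed limit or range.

ROBOT

A 7-joint arm with a two-finger parallel gripper is mounted at the origin on a cart in front of the work surface, level with it; the furniture and walls round the work are solid. World frame = base frame: x ahead of the robot, y to its left, z up, the work surface at z = 0. Lengths are in m, angles in rad, forces in N, time in s.
With the tool pointing down it reaches from about 0.35 to 0.9 m from the base axis. Payload 8.1 kg.
Tool frame: the origin (TCP) lies midway between the tips of the shut fingers; the grasp point (between the pads) lies 19 mm behind it; z points along the fingers, y is the direction in which the jaws open and shut (so a half turn about z gives the same grasp; the last joint's range is limited). The gripper opens to 85 mm and grips with 20 to 120 N. Pads are 22 mm wide; open, the fingers measure 114 mm over their backs; the gripper's body (76 mm by 85 mm) begins 54 mm behind the grasp point. The pads swing forward as they close: fully open they stand 13 mm farther back than shut.
Start: joints at [1.047, 0.434, 0.025, 1.573, -0.012, 1.134, -0.075], TCP at [0.255, -0.571, 0.231] pointing down, gripper open.
Joint ranges: [-2.62, 2.62], [-0.44, 2.09], [-1.27, 1.32], [0.08, 2.57], [-1.32, 4.46], [0.12, 2], [-2.74, 2.74]. Speed limits (rad/s): [2.22, 2.22, 3.01, 3.01, 3.14, 3.14, 3.14].

INTERFACE

Orientations are given as a 3x3 rotation matrix whose columns are the frame's x, y, z axes.
In Python, from plant import arm, optics gives the robot as it stands.
- The arm moves only by the tool move_arm, never from a script. Its argument "targets" is a list of rows, each an object with "linear": the shift along the tool's x, y, z in m, a list of three; "rot": the turn, a rotation vector about the tool's x, y, z in degrees, a list of three; "jaw": the opening, from -1 (shut) to 1 (fully open). In form: [{"linear": [tx, ty, tz], "rot": [rx, ry, rz], "jaw": jaw}, ...]. A call has 1 to 12 rows; each row shifts and turns the pose as measured when the row begins, along the tool's axes as they then stand; what a row does not reach is not made up. A row lasts 1/8 s, in which the tool goes at most 62.5 mm and 10.7 degrees, less where a joint would pass 70% of its speed; a pose out of reach is approached as far as the arm can. A call with a gripper value outside its range is refused whole. The fingers move at their own pace and stop on an object; "squeeze" is the grip in N (left out, the last holds). Time passes only in rows, so rows that do not move let the fingers close. It gives the time, the measured TCP pose, the force and the opening at its end, in the units of the state.
- arm.observe(): the state, without advancing time (a new reading comes with each control period).
- optics.camera(name): name is "scene" or "top" or "wrist"; returns the picture (384x512x3 uint8, red, green, blue); there is no depth.
- optics.camera_info(name): a dict with "fx", "fy", "cx", "cy" (pixels), "pose" (4x4, takes a point from camera to world coordinates). Camera axes: x right, y down, z forward; pixel columns grow to the right and rows downward; lengths in m; the calibration is good to about 2 mm. A picture is of the moment at which its call begins: read the wrist's pose just before it. camera_info takes no time and is no camera call; for the wrist camera it gives the pose at the moment of the call.
- arm.hand_in(): hands the job in, once; it reports no verdict.
The state is a dict: "clock": time; "joint_pos": joint angles; "joint_vel": joint speeds; "joint_torque": joint torques, N m; "position": TCP position; "ee_rot": TCP orientation; "ft_force": force on the tool from outside, world axes, zero at the start; "torque": the same for the moment, N m; "opening": opening from 0.0 (shut) to 1.0 (fully open).
Only numpy, scipy, OpenCV 4.12 (cv2) and the standard library are available. Lean on these libraries where they do the work, as an engineer would, in place of code of your own. Each camera call takes 0.05 s, during which the arm holds its last target. There are 200 camera calls.

## Working session

There is one attempt and no reset: what is moved stays moved. The work goes in short steps, Python scripts to look and compute and a tool call to move; the robot and the scene stay as the last step left them, time stands still between calls to the robot, and variables do not carry over. Pictures are saved under pics/ and viewed, about 12 in all and at most 16, crops included, and the job is handed in when it is done.

Besides the shell and the picture viewer there is one more tool, called by a JSON object that holds its "method" and its "body". move_arm: Moves the arm, as the interface text tells. Its arguments: {"type":"object","properties":{"targets":{"type":"array","items":{"type":"object","properties":{"linear":{"type":"array","items":{"type":"number"}},"rot":{"type":"array","items":{"type":"number"}},"jaw":{"type":"number"}}}},"squeeze":{"type":"number"}},"required":["targets"]}

```bash
mkdir -p pics
python3 - <<'E'
from plant import arm, optics
import cv2, numpy as np
np.set_printoptions(precision=4,suppress=True)
s=arm.observe();print(s)
for n in("scene","top"):
    cv2.imwrite(f"pics/{n}0.png",optics.camera(n)[:,:,::-1]);i=optics.camera_info(n);print(n,i)
E
```

```text
{'clock': 0.0, 'joint_pos': array([ 1.0474,  0.4352,  0.025 ,  1.5741, -0.0116,  1.134 , -0.0751]), 'joint_vel': array([-0.0007,  0.0006,  0.0009,  0.0007, -0.0008,  0.001 , -0.0007]), 'joint_torque': array([ -0.0001, -67.0473,   1.0254, -31.6205,   0.0156,   0.0125,
        -0.    ]), 'position': array([ 0.255 , -0.5701,  0.2305]), 'ee_rot': array([[ 0.9128,  0.4084, -0.0008],
       [ 0.4084, -0.9128,  0.0014],
       [-0.0002, -0.0016, -1.    ]]), 'ft_force': array([ 1.2633, -0.0069, -0.3771]), 'torque': array([-0.0265, -0.0483,  0.0119]), 'opening': 1.006993563126292}
scene {'fx': 349.87058991918633, 'fy': 349.87058991918633, 'cx': 257.23097906545706, 'cy': 196.33963192319428, 'pose': array([[ 0.625 , -0.3522,  0.6967, -0.1574],
       [-0.7806, -0.2903,  0.5535, -0.5522],
       [ 0.0073, -0.8898, -0.4563,  0.4978],
       [ 0.    ,  0.    ,  0.    ,  1.    ]])}
top {'fx': 444.9646872387129, 'fy': 444.9646872387129, 'cx': 257.1351353859011, 'cy': 191.16428273882272, 'pose': array([[ 0.0132, -0.995 ,  0.0985,  0.4265],
       [-0.9999, -0.0125,  0.0071, -0.0322],
       [-0.0058, -0.0986, -0.9951,  1.0393],
       [ 0.    ,  0.    ,  0.    ,  1.    ]])}
```

View pics/top0.png

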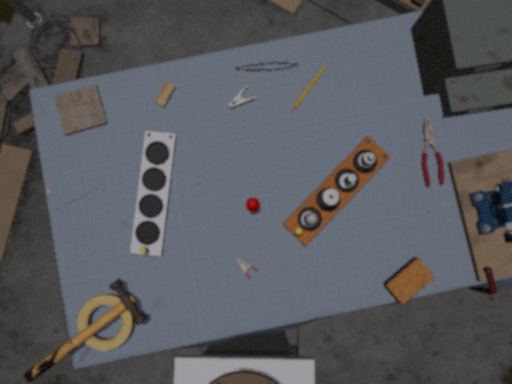

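View pics/scene0.png

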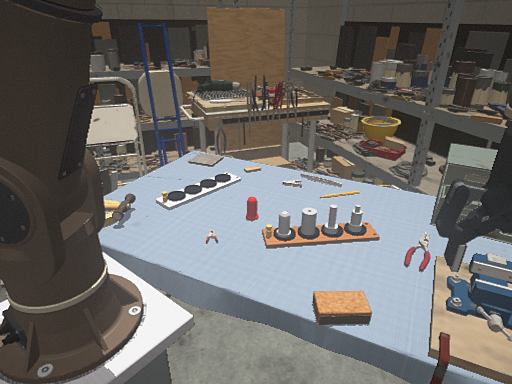

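The top view shows:
- The wooden rack has its post at px (298,231). From the post outward the parts are at about (310,218), (329,197), (347,180) and (366,160). The scene view reads these as dome, slug, pin and steps.
- The metal rack has its post at (144,251) and cups at (147,232), (150,205), (153,179) and (157,153).
- The red look-alike is at (253,205). It is to be left alone and cleared at height.

Next I measure the racks.

```bash
cat > h.py <<'E'
import numpy as np, cv2
from plant import arm, optics
np.set_printoptions(precision=4,suppress=True)
def ray(info,px,z):
    px=np.atleast_2d(px).astype(float);P=info["pose"]
    d=np.c_[(px[:,0]-info["cx"])/info["fx"],(px[:,1]-info["cy"])/info["fy"],np.ones(len(px))]@P[:3,:3].T
    return (P[:3,3]+d*((z-P[2,3])/d[:,2])[:,None])[:,:2]
def proj(info,p):
    P=info["pose"];c=(np.atleast_2d(p)-P[:3,3])@P[:3,:3]
    return np.c_[c[:,0]/c[:,2]*info["fx"]+info["cx"],c[:,1]/c[:,2]*info["fy"]+info["cy"]]
E
python3 - <<'E'
from h import *
im=cv2.imread("pics/top0.png");i=optics.camera_info("top");hsv=cv2.cvtColor(im,cv2.COLOR_BGR2HSV)
def box(c0,r0,c1,r1,m):
    o=np.zeros_like(m);o[r0:r1,c0:c1]=m[r0:r1,c0:c1];return o
wood=box(275,130,395,250,cv2.inRange(hsv,(3,90,50),(22,255,255)))
metal=box(120,122,185,262,cv2.inRange(hsv,(0,0,175),(180,45,255)))
post=cv2.inRange(hsv,(22,110,80),(35,255,255))
big=cv2.resize(im[120:265,110:400],None,fx=2.7,fy=2.7,interpolation=cv2.INTER_CUBIC);cv2.imwrite("pics/crop1.png",big)
for n,m,b in(("wood",wood,(285,215,312,245)),("metal",metal,(132,240,158,262))):
    m=cv2.morphologyEx(m,cv2.MORPH_OPEN,np.ones((2,2)))
    c=max(cv2.findContours(m,0,1)[0],key=cv2.contourArea)[:,0]
    w=ray(i,c,.012);r=cv2.minAreaRect((w*1000).astype(np.float32));print(n,r,len(c))
    pp=np.argwhere(box(*b,post))[:,::-1];print(" post",len(pp),pp.mean(0),ray(i,pp.mean(0),.042))
dark=box(120,122,185,262,cv2.inRange(hsv,(0,0,0),(180,255,80)))
n,l,st,ce=cv2.connectedComponentsWithStats(dark)
for k in range(1,n):
    if st[k,4]>100:print("cup",st[k],ce[k],ray(i,ce[k],.018))
E
```

```text
wood ((531.2708740234375, -211.1745147705078), (71.5942611694336, 287.13714599609375), 46.441978454589844) 225
 post 38 [298.0789 230.9474] [[ 0.4372 -0.1176]]Traceback (most recent call last):
  File "<stdin>", line 11, in <module>
ValueError: max() iterable argument is empty
```

View pics/crop1.png

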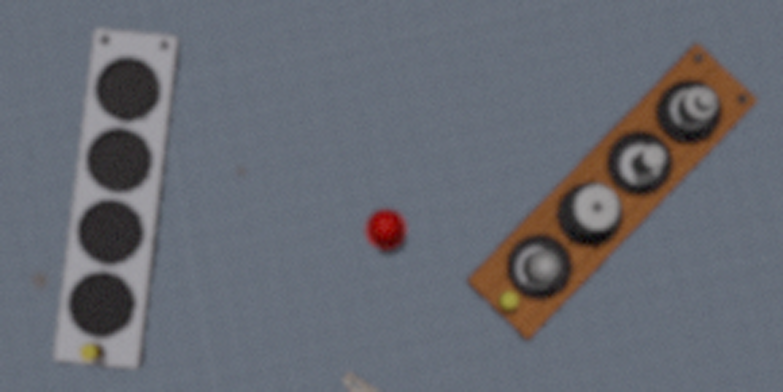

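The crop shows the wooden rack holding dome, slug (centre mark), pin and steps, counted from its post. The aluminium rack's post is at its bottom end. The metal mask found nothing, so I lower its threshold.

Run:
```python
from h import *
im=cv2.imread("pics/top0.png");i=optics.camera_info("top");hsv=cv2.cvtColor(im,cv2.COLOR_BGR2HSV)
def box(c0,r0,c1,r1,m):
    o=np.zeros_like(m);o[r0:r1,c0:c1]=m[r0:r1,c0:c1];return o
print(hsv[130:134,160],hsv[190,110],hsv[153,157])
metal=box(120,122,185,262,cv2.inRange(hsv,(0,0,140),(180,40,255)))
c=max(cv2.findContours(metal,0,1)[0],key=cv2.contourArea)[:,0]
print(cv2.minAreaRect((ray(i,c,.012)*1000).astype(np.float32)))
pp=np.argwhere(box(132,240,158,262,cv2.inRange(hsv,(20,80,80),(35,255,255))))[:,::-1];print("post",len(pp),ray(i,pp.mean(0),.042))
for n,b in(("metal",(120,122,185,262)),):
  n,l,st,ce=cv2.connectedComponentsWithStats(box(*b,cv2.inRange(hsv,(0,0,0),(180,255,85))))
  for k in range(1,n):
    if st[k,4]>100:print("cup",st[k],ce[k],ray(i,ce[k],.018))
# wood predictions
u=np.array([np.cos(np.radians(-43.56)),np.sin(np.radians(-43.56))]);c=np.array([.5313,-.2112])
for x in(-.133,-.093,-.031,.031,.093):print(x,c+u*x)
r=np.argwhere(box(235,190,270,220,cv2.inRange(hsv,(0,150,60),(8,255,255))))[:,::-1];print("red",ray(i,r.mean(0),.045))
for p in((338,215),):pass
print("slug top", ray(i,(110+597/2.7,120+207/2.7),.075),"spigot",ray(i,(110+705/2.7,120+101/2.7),.083),"pin",ray(i,(110+655/2.7,120+155/2.7),.087))
```

```text
[[110  32 120]
 [116  16 128]
 [120   9 143]
 [126   8 156]] [108  38 120] [150  11  46]
((523.23486328125, 218.71408081054688), (71.18871307373047, 286.7344970703125), 85.09412384033203)
post 31 [[0.3904 0.2273]]
cup [146 142  23  23 403] [156.8908 152.6129] [[0.615  0.2098]]
cup [143 168  23  23 409] [153.7433 178.8582] [[0.5533 0.2149]]
cup [139 195  24  23 411] [150.4015 205.4745] [[0.4915 0.2204]]
cup [136 221  24  24 424] [147.158  232.2901] [[0.4299 0.2255]]
-0.133 [ 0.4349 -0.1195]
-0.093 [ 0.4639 -0.1471]
-0.031 [ 0.5088 -0.1898]
0.031 [ 0.5538 -0.2326]
0.093 [ 0.5987 -0.2753]
red [[ 0.4943 -0.0152]]
slug top [[ 0.512  -0.1862]] spigot [[ 0.598  -0.2721]] pin [[ 0.5532 -0.2307]]
```

```bash
cat >> h.py <<'E'
from scipy.spatial.transform import Rotation as Ro
W={n:np.array([.5313,-.2112])+x*np.array([np.cos(np.radians(-43.56)),np.sin(np.radians(-43.56))]) for n,x in zip(("dome","slug","pin","steps"),(-.093,-.031,.031,.093))}
M=dict(steps=(.4299,.2255),pin=(.4915,.2204),slug=(.5533,.2149),dome=(.615,.2098))
WY,MY=-43.56,-4.85
def down(yaw):
    c,s=np.cos(np.radians(yaw)),np.sin(np.radians(yaw));return np.array([[c,s,0],[s,-c,0],[0,0,-1.]])
def plan(x,y,z,yaw,n):
    "distances to go, per row, in tool axes"
    s=arm.observe();p,R=s["position"],s["ee_rot"]
    d=(np.array([x,y,z])-p)/n;rv=Ro.from_matrix(R.T@down(yaw)).as_rotvec()/n
    print("t",s["clock"],"pos",p,"open",round(s["opening"],3),"F",s["ft_force"]," total",np.linalg.norm(d)*n*1000,"rot/row",np.degrees(rv).round(2))
    for k in range(n):
        print((R.T@d).round(4).tolist());R=R@Ro.from_rotvec(rv).as_matrix()
E
python3 -c "
from h import *
plan(*W['steps'],.2,WY,12)"
```

```text
t 0.1 pos [ 0.2551 -0.5701  0.2306] open 1.001 F [ 0.5234 -0.2581  0.1973]  total 453.78926547075804 rot/row [-0.01  0.    5.64]
[0.0362, -0.0107, 0.0026]
[0.0349, -0.0142, 0.0026]
[0.0334, -0.0176, 0.0026]
[0.0315, -0.0208, 0.0026]
[0.0293, -0.0238, 0.0026]
[0.0268, -0.0265, 0.0026]
[0.0241, -0.0291, 0.0026]
[0.0211, -0.0313, 0.0026]
[0.0179, -0.0332, 0.0026]
[0.0146, -0.0348, 0.0026]
[0.0111, -0.0361, 0.0026]
[0.0075, -0.037, 0.0026]
```

{"method": "move_arm", "body": {"targets": [{"linear":[0.036,-0.011,0.0026],"rot":[0,0,5.6],"jaw":1},{"linear":[0.035,-0.014,0.0026],"rot":[0,0,5.6],"jaw":1},{"linear":[0.033,-0.018,0.0026],"rot":[0,0,5.6],"jaw":1},{"linear":[0.0315,-0.021,0.0026],"rot":[0,0,5.6],"jaw":1},{"linear":[0.029,-0.024,0.0026],"rot":[0,0,5.6],"jaw":1},{"linear":[0.027,-0.0265,0.0026],"rot":[0,0,5.6],"jaw":1},{"linear":[0.024,-0.029,0.0026],"rot":[0,0,5.6],"jaw":1},{"linear":[0.021,-0.031,0.0026],"rot":[0,0,5.6],"jaw":1},{"linear":[0.018,-0.033,0.0026],"rot":[0,0,5.6],"jaw":1},{"linear":[0.0145,-0.035,0.0026],"rot":[0,0,5.6],"jaw":1},{"linear":[0.011,-0.036,0.0026],"rot":[0,0,5.6],"jaw":1},{"linear":[0.0075,-0.037,0.0026],"rot":[0,0,5.6],"jaw":1}]}}

```text
clock: 1.6
position: [0.6069, -0.2728, 0.1926]
ee_rot: [[0.698, -0.716, -0.01], [-0.716, -0.698, 0.005], [-0.01, 0.003, -1.0]]
ft_force: [-0.4, -0.4, -0.0]
opening: 1.0
```

```bash
python3 -c "
from h import *
i=optics.camera_info('wrist');im=optics.camera('wrist')[:,:,::-1];cv2.imwrite('pics/w1.png',im)
np.save('w1.npy',i,allow_pickle=True);print(i)
for n,z in(('dome',.079),('slug',.075),('pin',.087),('steps',.083)):print(n,proj(i,[*W[n],z]),proj(i,[*W[n],.020]))
plan(*W['steps'],.1,WY,3)"
```

```text
{'fx': 338.25030069563184, 'fy': 338.25030069563184, 'cx': 256.84073399937034, 'cy': 193.39404496584913, 'pose': array([[-0.7167, -0.6659, -0.207 ,  0.6577],
       [-0.6973,  0.6854,  0.2095, -0.3254],
       [ 0.0024,  0.2945, -0.9557,  0.3343],
       [ 0.    ,  0.    ,  0.    ,  1.    ]])}
dome [[271.5378 378.7065]] [[269.2177 335.4915]]
slug [[269.5654 320.8773]] [[267.5812 287.0019]]
pin [[268.0275 266.6197]] [[265.7697 233.3265]]
steps [[265.5311 192.9249]] [[263.7534 173.5865]]
t 1.65 pos [ 0.6114 -0.2666  0.1917] open 0.997 F [ 4.174   4.0002 -0.3212]  total 92.99233117239001 rot/row [-0.02  0.22 -0.7 ]
[-0.0005, 0.0051, 0.0306]
[-0.0007, 0.0051, 0.0306]
[-0.0009, 0.0051, 0.0306]
```

View pics/w1.png

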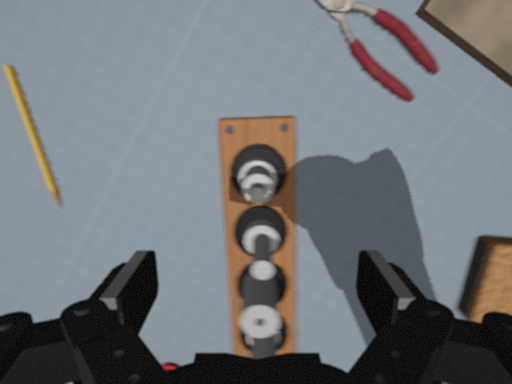

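Wrist view, taken while the arm was still settling: the rack runs down the image. The steps cup is at (259,172) with its spigot top near (260,192), the pin's stem top is near (263,268), and the slug top is near (261,322). All sit about 5 px left of prediction, so I re-measure with the arm still.

```bash
python3 -c "
from h import *
for k in range(3):optics.camera('top')
i=optics.camera_info('wrist');im=optics.camera('wrist')[:,:,::-1];cv2.imwrite('pics/w2.png',im)
print('vel',abs(arm.observe()['joint_vel']).max(), arm.observe()['position'])
hsv=cv2.cvtColor(im,cv2.COLOR_BGR2HSV)
m=cv2.inRange(hsv,(3,100,60),(20,255,255));m[:,:200]=0;m[:,340:]=0
c=max(cv2.findContours(m,0,1)[0],key=cv2.contourArea)[:,0]
c=c[c[:,1]<345];w=ray(i,c,.012);print('rect',cv2.minAreaRect((w*1000).astype(np.float32)))
lo=w.min(0)
for n,z in(('pin',.087),('steps',.083)):print(n,proj(i,[*W[n],z]),proj(i,[*W[n],.02]))
q=np.vstack([proj(i,[*W['steps'],.08]),proj(i,[*W['pin'],.08])]).mean(0).astype(int)
x0,y0=q-[75,100];crop=im[y0:y0+190,x0:x0+150];cv2.imwrite('pics/w2c.png',cv2.resize(crop,None,fx=3,fy=3,interpolation=2));print(x0,y0)
for n in W: print(n,W[n])
plan(*W['steps'],.1,WY,3)"
```

```text
vel 0.02043664057721818 [ 0.6056 -0.2742  0.1927]
rect ((544.904052734375, -220.27850341796875), (71.5721664428711, 257.8607482910156), 46.38240432739258)
pin [[267.054  266.4073]] [[264.9593 233.0969]]
steps [[264.9691 192.6068]] [[263.2768 173.279 ]]
190 126
dome [ 0.4639 -0.1471]
slug [ 0.5088 -0.1898]
pin [ 0.5538 -0.2326]
steps [ 0.5987 -0.2753]
t 1.85 pos [ 0.6056 -0.2742  0.1927] open 1.0 F [-0.4253  0.5957  0.7916]  total 92.97408115139612 rot/row [ 0.07  0.2  -0.66]
[-0.001, 0.0018, 0.0309]
[-0.0012, 0.0018, 0.0309]
[-0.0013, 0.0018, 0.0309]
```

View pics/w2c.png

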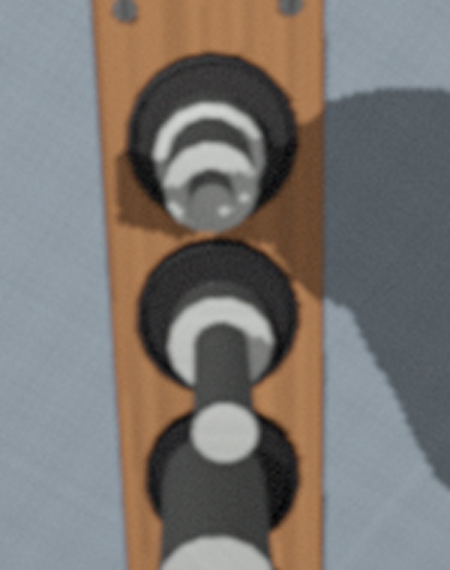

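The crop shows the spigot top at wrist px (261,195) and the pin top at (265,270). Both are 2–3 mm from prediction, within calibration, so I shift the wooden-rack targets by (-0.4,+2.4) mm. Next I descend on the spindle.

```bash
cat >> h.py <<'E'
for n in W: W[n]=W[n]+np.array([-.0004,.0024])
E
python3 -c "
from h import *
plan(*W['steps'],.03,WY,1)"
```

```text
t 1.85 pos [ 0.6056 -0.2742  0.1927] open 1.0 F [-0.4253  0.5957  0.7916]  total 162.88013883139163 rot/row [ 0.22  0.59 -1.97]
[-0.0044, 0.0037, 0.1628]
```

{"method": "move_arm", "body": {"targets": [{"linear":[-0.002,0.002,0.02],"rot":[0.1,0.3,-1],"jaw":1},{"linear":[-0.002,0.002,0.03],"rot":[0.1,0.3,-1],"jaw":1},{"linear":[0,0,0.035],"rot":[0,0,0],"jaw":1},{"linear":[0,0,0.03],"rot":[0,0,0],"jaw":1},{"linear":[0,0,0.02],"rot":[0,0,0],"jaw":1},{"linear":[0,0,0.01],"rot":[0,0,0],"jaw":1},{"linear":[0,0,0],"rot":[0,0,0],"jaw":1}]}}

```text
clock: 2.72
position: [0.5925, -0.2858, 0.0464]
ee_rot: [[0.718, -0.696, 0.0], [-0.696, -0.718, -0.006], [0.004, 0.004, -1.0]]
ft_force: [-0.3, -0.7, 1.1]
opening: 0.998
```

```bash
python3 -c "
from h import *
plan(*W['steps'],.03,WY,1)"
```

```text
t 2.725 pos [ 0.5925 -0.2858  0.0464] open 0.998 F [-0.328  -0.7008  1.0777]  total 21.64442525736593 rot/row [ 0.22 -0.25 -0.52]
[-0.0049, -0.0134, 0.0163]
```

{"method": "move_arm", "body": {"targets": [{"linear":[-0.003,-0.007,0.005],"rot":[0,0,-0.5],"jaw":1},{"linear":[-0.002,-0.006,0.005],"rot":[0,0,0],"jaw":1},{"linear":[0,0,0.003],"rot":[0,0,0],"jaw":1},{"linear":[0,0,0],"rot":[0,0,0],"jaw":1}]}}

```text
clock: 3.22
position: [0.5998, -0.2725, 0.035]
ee_rot: [[0.725, -0.688, 0.004], [-0.688, -0.725, -0.007], [0.008, 0.002, -1.0]]
ft_force: [-0.1, 0.3, 0.1]
opening: 0.999
```

```bash
python3 -c "
from h import *
plan(*W['steps'],.03,WY,1)"
```

```text
t 3.225 pos [ 0.5998 -0.2725  0.035 ] open 0.999 F [-0.0991  0.311   0.1401]  total 5.207027822418699 rot/row [ 0.12 -0.45  0.06]
[-0.0009, 0.0014, 0.005]
```

Good. Last 4 mm down, then close.

{"method": "move_arm", "body": {"targets": [{"linear":[-0.001,0.001,0.004],"rot":[0,-0.4,0],"jaw":1},{"linear":[0,0,0],"rot":[0,0,0],"jaw":-1},{"linear":[0,0,0],"rot":[0,0,0],"jaw":-1},{"linear":[0,0,0],"rot":[0,0,0],"jaw":-1},{"linear":[0,0,0],"rot":[0,0,0],"jaw":-1},{"linear":[0,0,0],"rot":[0,0,0],"jaw":-1},{"linear":[0,0,0],"rot":[0,0,0],"jaw":-1},{"linear":[0,0,0],"rot":[0,0,0],"jaw":-1}], "squeeze": 50}}

```text
clock: 4.22
position: [0.5988, -0.2743, 0.0332]
ee_rot: [[0.724, -0.689, 0.001], [-0.689, -0.724, -0.004], [0.003, 0.002, -1.0]]
ft_force: [0.3, 0.1, -1.4]
opening: 0.285
```

```bash
python3 -c "
from h import *
plan(*W['steps'],.15,WY,1)"
```

```text
t 4.225 pos [ 0.5988 -0.2743  0.0332] open 0.285 F [ 0.3022  0.1203 -1.3515]  total 116.83642950317648 rot/row [ 0.11 -0.18 -0.02]
[-0.001, -0.0005, -0.1168]
```

{"method": "move_arm", "body": {"targets": [{"linear":[0,0,-0.015],"rot":[0,0,0],"jaw":-1},{"linear":[0,0,-0.03],"rot":[0,0,0],"jaw":-1},{"linear":[0,0,-0.035],"rot":[0,0,0],"jaw":-1},{"linear":[0,0,-0.035],"rot":[0,0,0],"jaw":-1},{"linear":[0,0,-0.015],"rot":[0,0,0],"jaw":-1},{"linear":[0,0,0],"rot":[0,0,0],"jaw":-1}]}}

```text
clock: 4.97
position: [0.5984, -0.2735, 0.1694]
ee_rot: [[0.725, -0.689, 0.0], [-0.689, -0.725, -0.003], [0.003, 0.002, -1.0]]
ft_force: [0.2, 0.3, -1.1]
opening: 0.284
```

```bash
python3 -c "
from h import *
plan(*M['steps'],.165,MY,12)"
```

```text
t 4.975 pos [ 0.5984 -0.2735  0.1694] open 0.284 F [ 0.1964  0.2892 -1.1357]  total 526.6512034075251 rot/row [ 0.01 -0.01 -3.23]
[-0.0388, -0.0205, 0.0002]
[-0.0376, -0.0226, 0.0002]
[-0.0363, -0.0247, 0.0002]
[-0.0348, -0.0267, 0.0003]
[-0.0333, -0.0286, 0.0003]
[-0.0316, -0.0304, 0.0003]
[-0.0299, -0.0322, 0.0003]
[-0.028, -0.0338, 0.0003]
[-0.0261, -0.0353, 0.0003]
[-0.024, -0.0367, 0.0003]
[-0.0219, -0.038, 0.0003]
[-0.0197, -0.0392, 0.0004]
```

{"method": "move_arm", "body": {"targets": [{"linear":[-0.039,-0.0205,0],"rot":[0,0,-3.2],"jaw":-1},{"linear":[-0.0375,-0.0225,0],"rot":[0,0,-3.2],"jaw":-1},{"linear":[-0.036,-0.0245,0],"rot":[0,0,-3.2],"jaw":-1},{"linear":[-0.035,-0.0265,0],"rot":[0,0,-3.2],"jaw":-1},{"linear":[-0.033,-0.0285,0],"rot":[0,0,-3.2],"jaw":-1},{"linear":[-0.0315,-0.0305,0],"rot":[0,0,-3.2],"jaw":-1},{"linear":[-0.03,-0.032,0],"rot":[0,0,-3.2],"jaw":-1},{"linear":[-0.028,-0.034,0],"rot":[0,0,-3.2],"jaw":-1},{"linear":[-0.026,-0.035,0],"rot":[0,0,-3.2],"jaw":-1},{"linear":[-0.024,-0.0365,0],"rot":[0,0,-3.2],"jaw":-1},{"linear":[-0.012,-0.02,0],"rot":[0,0,-3.2],"jaw":-1},{"linear":[0,0,0],"rot":[0,0,-2],"jaw":-1}]}}

```text
clock: 6.48
position: [0.4333, 0.1743, 0.1534]
ee_rot: [[0.996, -0.088, -0.022], [-0.088, -0.996, -0.006], [-0.022, 0.008, -1.0]]
ft_force: [0.3, 0.2, -1.2]
opening: 0.283
```

```bash
python3 -c "
from h import *
plan(*M['steps'],.165,MY,2)"
```

```text
t 6.475 pos [0.4333 0.1743 0.1534] open 0.283 F [ 0.304   0.1731 -1.1759]  total 52.608964410271405 rot/row [ 0.24  0.62 -0.1 ]
[-0.0041, -0.0253, -0.0059]
[-0.004, -0.0253, -0.0058]
```

{"method": "move_arm", "body": {"targets": [{"linear":[-0.004,-0.025,0],"rot":[0.2,0.6,0],"jaw":-1},{"linear":[-0.002,-0.02,0],"rot":[0.2,0.6,0],"jaw":-1},{"linear":[0,-0.005,0],"rot":[0,0,0],"jaw":-1},{"linear":[0,0,0],"rot":[0,0,0],"jaw":-1}]}}

```text
clock: 6.98
position: [0.4336, 0.2189, 0.1511]
ee_rot: [[0.996, -0.093, -0.003], [-0.093, -0.996, -0.006], [-0.002, 0.006, -1.0]]
ft_force: [0.4, 0.3, -0.9]
opening: 0.283
```

```bash
python3 -c "
from h import *
i=optics.camera_info('wrist');im=optics.camera('wrist')[:,:,::-1];cv2.imwrite('pics/w3.png',im)
for n in M:print(n,proj(i,[*M[n],.02]))
hsv=cv2.cvtColor(im,cv2.COLOR_BGR2HSV)
n,l,st,ce=cv2.connectedComponentsWithStats(cv2.inRange(hsv,(0,0,0),(180,255,70)))
for k in range(1,n):
    if st[k,4]>200:print('cup',st[k],ce[k],ray(i,ce[k],.018))
plan(*M['steps'],.0345,MY,1)"
```

```text
steps [[248.5722 186.9818]]
pin [[247.1553 111.2363]]
slug [[246.051   24.3546]]
dome [[244.208  -75.6621]]
cup [209   0  72  65 676] [244.4068  35.4675] [[0.5463 0.2169]]
cup [ 213   76   67   70 2311] [247.1112 117.2358] [[0.4868 0.221 ]]
cup [ 216  155   63   61 2949] [246.8962 184.4863] [[0.4317 0.2268]]
cup [    0   220   512   164 37770] [257.2462 334.5043] [[0.2808 0.2321]]
cup [240 282  34  33 761] [256.5913 297.067 ] [[0.3224 0.2289]]
t 7.025 pos [0.4336 0.2186 0.1512] open 0.281 F [-0.2187 -0.2    -1.1044]  total 116.91520898653468 rot/row [ 0.37  0.12 -0.51]
[-0.0041, -0.0073, 0.1166]
```

View pics/w3.png

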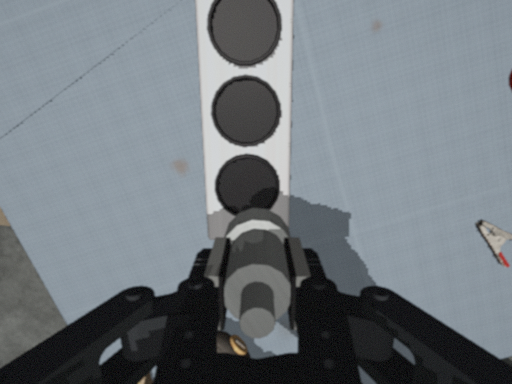

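The cups sit at (247,185), (246,110) and (244,26), within about 2 px of prediction. The part hangs upright in the grip, so I descend.

{"method": "move_arm", "body": {"targets": [{"linear":[-0.002,-0.004,0.015],"rot":[0.2,0,-0.5],"jaw":-1},{"linear":[-0.002,-0.003,0.025],"rot":[0.2,0,0],"jaw":-1},{"linear":[0,0,0.025],"rot":[0,0,0],"jaw":-1},{"linear":[0,0,0.01],"rot":[0,0,0],"jaw":-1},{"linear":[0,0,0],"rot":[0,0,0],"jaw":-1},{"linear":[0,0,0],"rot":[0,0,0],"jaw":-1}]}}

```text
clock: 7.78
position: [0.4331, 0.2201, 0.0755]
ee_rot: [[0.996, -0.092, -0.0], [-0.092, -0.996, -0.001], [-0.0, 0.001, -1.0]]
ft_force: [0.3, 0.7, -0.5]
opening: 0.288
```

```bash
python3 -c "
from h import *
plan(*M['steps'],.0345,MY,1)"
```

```text
t 7.775 pos [0.4331 0.2201 0.0755] open 0.288 F [ 0.3055  0.705  -0.5049]  total 41.43987963112001 rot/row [ 0.05  0.   -0.43]
[-0.0037, -0.0052, 0.041]
```

{"method": "move_arm", "body": {"targets": [{"linear":[-0.003,-0.005,0.0],"rot":[0,0,-0.4],"jaw":-1},{"linear":[-0.003,-0.003,0.01],"rot":[0,0,0],"jaw":-1},{"linear":[0,-0.001,0.014],"rot":[0,0,0],"jaw":-1},{"linear":[0,0,0.01],"rot":[0,0,0],"jaw":-1},{"linear":[0,0,0],"rot":[0,0,0],"jaw":-1},{"linear":[0,0,0],"rot":[0,0,0],"jaw":-1}]}}

```text
clock: 8.52
position: [0.428, 0.2309, 0.0399]
ee_rot: [[0.996, -0.084, 0.001], [-0.084, -0.996, 0.0], [0.001, -0.0, -1.0]]
ft_force: [0.5, 0.1, -1.3]
opening: 0.28
```

```bash
python3 -c "
from h import *
plan(*M['steps'],.0345,MY,1)"
```

```text
t 8.525 pos [0.428  0.2309 0.0399] open 0.28 F [ 0.5144  0.1481 -1.2543]  total 7.858186582787909 rot/row [-0.01 -0.06  0.04]
[0.0023, 0.0052, 0.0054]
```

{"method": "move_arm", "body": {"targets": [{"linear":[0.002,0.005,0.0],"rot":[0,0,0],"jaw":-1},{"linear":[0,0,0.003],"rot":[0,0,0],"jaw":-1},{"linear":[0,0,0.001],"rot":[0,0,0],"jaw":-1},{"linear":[0,0,0],"rot":[0,0,0],"jaw":-1}]}}

```text
clock: 9.02
position: [0.4303, 0.2252, 0.0363]
ee_rot: [[0.996, -0.085, 0.002], [-0.085, -0.996, 0.001], [0.002, -0.001, -1.0]]
ft_force: [-0.3, 1.0, -1.0]
opening: 0.282
```

```bash
python3 -c "
from h import *
plan(*M['steps'],.0345,MY,1)"
```

```text
t 9.025 pos [0.4303 0.2252 0.0363] open 0.282 F [-0.253   0.9799 -1.0469]  total 1.890766955882184 rot/row [-0.05 -0.13 -0.01]
[-0.0005, -0.0003, 0.0018]
```

{"method": "move_arm", "body": {"targets": [{"linear":[0,0,0.003],"rot":[0,0,0],"jaw":-1},{"linear":[0,0,0],"rot":[0,0,0],"jaw":-1},{"linear":[0,0,0],"rot":[0,0,0],"jaw":1},{"linear":[0,0,0],"rot":[0,0,0],"jaw":1},{"linear":[0,0,0],"rot":[0,0,0],"jaw":1},{"linear":[0,0,0],"rot":[0,0,0],"jaw":1},{"linear":[0,0,0],"rot":[0,0,0],"jaw":1},{"linear":[0,0,0],"rot":[0,0,0],"jaw":1}]}}

```text
clock: 10.02
position: [0.4307, 0.2257, 0.0335]
ee_rot: [[0.996, -0.084, 0.003], [-0.084, -0.996, 0.001], [0.003, -0.002, -1.0]]
ft_force: [-0.1, 0.7, -0.5]
opening: 1.002
```

{"method": "move_arm", "body": {"targets": [{"linear":[0,0,-0.015],"rot":[0,0,0],"jaw":1},{"linear":[0,0,-0.03],"rot":[0,0,0],"jaw":1},{"linear":[0,0,-0.035],"rot":[0,0,0],"jaw":1},{"linear":[0,0,-0.035],"rot":[0,0,0],"jaw":1},{"linear":[0,0,-0.015],"rot":[0,0,0],"jaw":1},{"linear":[0,0,0],"rot":[0,0,0],"jaw":1}]}}

```text
clock: 10.78
position: [0.4302, 0.2257, 0.1725]
ee_rot: [[0.996, -0.084, 0.005], [-0.084, -0.996, 0.003], [0.005, -0.003, -1.0]]
ft_force: [0.4, 0.1, -0.7]
opening: 1.0
```

```bash
python3 -c "
from h import *
cv2.imwrite('pics/t1.png',cv2.resize(optics.camera('scene')[100:300,100:400,::-1],None,fx=2.5,fy=2.5,interpolation=2))
plan(*W['pin'],.165,WY,11)"
```

```text
t 10.825 pos [0.4299 0.2255 0.1718] open 1.0 F [-0.4225  1.792   0.1327]  total 472.1779375958112 rot/row [-0.02 -0.02  3.52]
[0.0147, 0.0403, 0.0006]
[0.0171, 0.0394, 0.0006]
[0.0195, 0.0382, 0.0006]
[0.0218, 0.037, 0.0006]
[0.024, 0.0356, 0.0006]
[0.0262, 0.034, 0.0006]
[0.0282, 0.0323, 0.0006]
[0.0302, 0.0305, 0.0006]
[0.032, 0.0286, 0.0006]
[0.0337, 0.0266, 0.0006]
[0.0352, 0.0245, 0.0006]
```

View pics/t1.png

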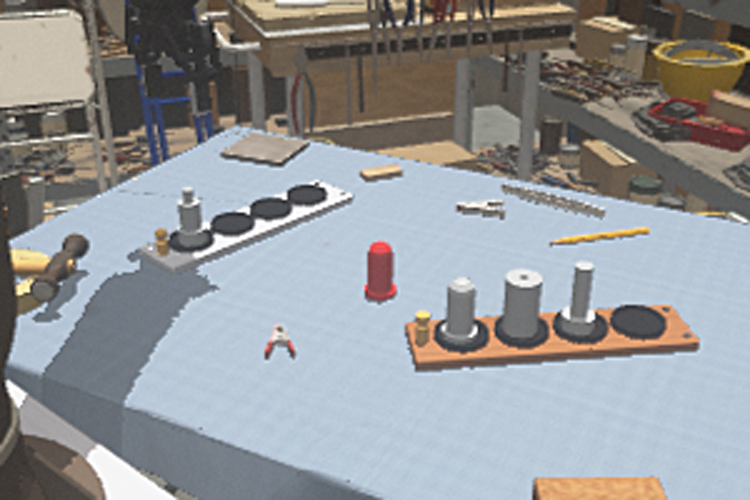

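The spindle stands upright in the seat beside the aluminium post (crop px 190,225), and the other three are undisturbed. Next is the pin.

{"method": "move_arm", "body": {"targets": [{"linear":[0.0145,0.04,0],"rot":[0,0,3.5],"jaw":1},{"linear":[0.017,0.0395,0],"rot":[0,0,3.5],"jaw":1},{"linear":[0.0195,0.038,0],"rot":[0,0,3.5],"jaw":1},{"linear":[0.022,0.037,0],"rot":[0,0,3.5],"jaw":1},{"linear":[0.024,0.0355,0],"rot":[0,0,3.5],"jaw":1},{"linear":[0.026,0.034,0],"rot":[0,0,3.5],"jaw":1},{"linear":[0.028,0.0325,0],"rot":[0,0,3.5],"jaw":1},{"linear":[0.03,0.0305,0],"rot":[0,0,3.5],"jaw":1},{"linear":[0.032,0.0285,0],"rot":[0,0,3.5],"jaw":1},{"linear":[0.0335,0.0265,0],"rot":[0,0,3.5],"jaw":1},{"linear":[0.02,0.015,0],"rot":[0,0,3.5],"jaw":1},{"linear":[0,0,0],"rot":[0,0,0],"jaw":1}]}}

```text
clock: 12.32
position: [0.5419, -0.2251, 0.1608]
ee_rot: [[0.714, -0.7, -0.012], [-0.7, -0.714, 0.003], [-0.01, 0.007, -1.0]]
ft_force: [0.4, -0.3, -1.0]
opening: 1.001
```

```bash
python3 -c "
from h import *
plan(*W['pin'],.1,WY,2)"
```

```text
t 12.325 pos [ 0.5419 -0.2251  0.1608] open 1.001 F [ 0.3741 -0.2808 -0.9858]  total 62.03561167187668 rot/row [ 0.19  0.3  -0.42]
[0.0062, -0.0024, 0.0303]
[0.006, -0.0022, 0.0303]
```

{"method": "move_arm", "body": {"targets": [{"linear":[0.006,-0.002,0],"rot":[0.2,0.3,-0.4],"jaw":1},{"linear":[0.006,-0.002,0.02],"rot":[0.2,0.3,-0.4],"jaw":1},{"linear":[0,0,0.025],"rot":[0,0,0],"jaw":1},{"linear":[0,0,0.025],"rot":[0,0,0],"jaw":1},{"linear":[0,0,0.02],"rot":[0,0,0],"jaw":1},{"linear":[0,0,0.005],"rot":[0,0,0],"jaw":1},{"linear":[0,0,0],"rot":[0,0,0],"jaw":1}]}}

```text
clock: 13.2
position: [0.5566, -0.2192, 0.0633]
ee_rot: [[0.736, -0.677, 0.003], [-0.677, -0.736, 0.006], [-0.002, -0.007, -1.0]]
ft_force: [-0.8, 0.9, 0.3]
opening: 0.998
```

```bash
python3 -c "
from h import *
plan(*W['pin'],.042,WY,1)"
```

```text
t 13.2 pos [ 0.5566 -0.2192  0.0633] open 0.998 F [-0.8481  0.8969  0.2922]  total 24.23272859800321 rot/row [-0.37  0.12  0.95]
[0.0051, 0.0104, 0.0213]
```

{"method": "move_arm", "body": {"targets": [{"linear":[0.003,0.006,0.003],"rot":[-0.2,0.1,0.9],"jaw":1},{"linear":[0.002,0.004,0.008],"rot":[0,0,0],"jaw":1},{"linear":[0,0,0.006],"rot":[0,0,0],"jaw":1},{"linear":[0,0,0],"rot":[0,0,0],"jaw":1},{"linear":[0,0,0],"rot":[0,0,0],"jaw":1}]}}

```text
clock: 13.82
position: [0.5544, -0.231, 0.0471]
ee_rot: [[0.724, -0.689, 0.005], [-0.689, -0.724, 0.001], [0.003, -0.004, -1.0]]
ft_force: [0.1, -1.0, 0.8]
opening: 1.0
```

```bash
python3 -c "
from h import *
plan(*W['pin'],.042,WY,1)"
```

```text
t 13.825 pos [ 0.5544 -0.231   0.0471] open 1.0 F [ 0.0739 -1.0381  0.7688]  total 5.246980382113968 rot/row [-0.24 -0.14 -0.01]
[-0.0013, 0.0001, 0.0051]
```

{"method": "move_arm", "body": {"targets": [{"linear":[-0.001,0,0.004],"rot":[-0.2,-0.1,0],"jaw":1},{"linear":[0,0,0],"rot":[0,0,0],"jaw":-1},{"linear":[0,0,0],"rot":[0,0,0],"jaw":-1},{"linear":[0,0,0],"rot":[0,0,0],"jaw":-1},{"linear":[0,0,0],"rot":[0,0,0],"jaw":-1},{"linear":[0,0,0],"rot":[0,0,0],"jaw":-1},{"linear":[0,0,0],"rot":[0,0,0],"jaw":-1},{"linear":[0,0,0],"rot":[0,0,0],"jaw":-1},{"linear":[0,0,0],"rot":[0,0,0],"jaw":-1}], "squeeze": 50}}

```text
clock: 14.95
position: [0.554, -0.23, 0.0431]
ee_rot: [[0.725, -0.689, 0.001], [-0.689, -0.725, -0.0], [0.001, -0.001, -1.0]]
ft_force: [0.4, -0.6, -0.2]
opening: 0.192
```

{"method": "move_arm", "body": {"targets": [{"linear":[0,0,-0.015],"rot":[0,0,0],"jaw":-1},{"linear":[0,0,-0.03],"rot":[0,0,0],"jaw":-1},{"linear":[0,0,-0.035],"rot":[0,0,0],"jaw":-1},{"linear":[0,0,-0.035],"rot":[0,0,0],"jaw":-1},{"linear":[0,0,-0.015],"rot":[0,0,0],"jaw":-1},{"linear":[0,0,0],"rot":[0,0,0],"jaw":-1}]}}

```text
clock: 15.7
position: [0.5529, -0.2299, 0.1797]
ee_rot: [[0.725, -0.689, 0.001], [-0.689, -0.725, 0.0], [0.0, -0.0, -1.0]]
ft_force: [0.0, 0.7, -2.0]
opening: 0.188
```

```bash
python3 -c "
from h import *
plan(*M['pin'],.175,MY,11)"
```

```text
t 15.7 pos [ 0.5529 -0.2299  0.1797] open 0.188 F [ 0.0365  0.7276 -1.9896]  total 454.49773977220417 rot/row [-0.   -0.   -3.52]
[-0.0323, -0.0258, 0.0004]
[-0.0306, -0.0277, 0.0004]
[-0.0289, -0.0296, 0.0004]
[-0.027, -0.0313, 0.0004]
[-0.025, -0.0329, 0.0004]
[-0.0229, -0.0344, 0.0004]
[-0.0208, -0.0357, 0.0004]
[-0.0186, -0.0369, 0.0004]
[-0.0163, -0.038, 0.0004]
[-0.0139, -0.0389, 0.0004]
[-0.0115, -0.0397, 0.0004]
```

{"method": "move_arm", "body": {"targets": [{"linear":[-0.032,-0.026,0],"rot":[0,0,-3.5],"jaw":-1},{"linear":[-0.0305,-0.0275,0],"rot":[0,0,-3.5],"jaw":-1},{"linear":[-0.029,-0.0295,0],"rot":[0,0,-3.5],"jaw":-1},{"linear":[-0.027,-0.0315,0],"rot":[0,0,-3.5],"jaw":-1},{"linear":[-0.025,-0.033,0],"rot":[0,0,-3.5],"jaw":-1},{"linear":[-0.023,-0.0345,0],"rot":[0,0,-3.5],"jaw":-1},{"linear":[-0.021,-0.0355,0],"rot":[0,0,-3.5],"jaw":-1},{"linear":[-0.0185,-0.037,0],"rot":[0,0,-3.5],"jaw":-1},{"linear":[-0.0165,-0.038,0],"rot":[0,0,-3.5],"jaw":-1},{"linear":[-0.014,-0.039,0],"rot":[0,0,-3.5],"jaw":-1},{"linear":[-0.008,-0.03,0],"rot":[0,0,-3.5],"jaw":-1},{"linear":[0,-0.01,0],"rot":[0,0,0],"jaw":-1}]}}

```text
clock: 17.2
position: [0.479, 0.2315, 0.1626]
ee_rot: [[0.997, -0.069, -0.025], [-0.069, -0.998, -0.005], [-0.024, 0.007, -1.0]]
ft_force: [-0.7, -0.9, -2.2]
opening: 0.192
```

```bash
python3 -c "
from h import *
plan(*M['pin'],.165,MY,2)"
```

```text
t 17.2 pos [0.479  0.2315 0.1626] open 0.192 F [-0.7447 -0.8691 -2.1781]  total 16.8893803968126 rot/row [0.19 0.7  0.46]
[0.0066, 0.0051, -0.0013]
[0.0066, 0.0051, -0.0013]
```

{"method": "move_arm", "body": {"targets": [{"linear":[0.007,0.002,0],"rot":[0.2,0.7,0.4],"jaw":-1},{"linear":[0.006,0.002,0],"rot":[0.2,0.7,0.4],"jaw":-1},{"linear":[0,0,0],"rot":[0,0,0],"jaw":-1},{"linear":[0,0,0],"rot":[0,0,0],"jaw":-1}]}}

```text
clock: 17.7
position: [0.493, 0.2215, 0.1607]
ee_rot: [[0.996, -0.09, -0.0], [-0.09, -0.996, -0.003], [0.0, 0.003, -1.0]]
ft_force: [-0.3, 0.4, -2.2]
opening: 0.186
```

```bash
python3 -c "
from h import *
plan(*M['pin'],.0435,MY,1)"
```

```text
t 17.7 pos [0.493  0.2215 0.1607] open 0.186 F [-0.3443  0.3767 -2.2227]  total 117.23560132353548 rot/row [ 0.16 -0.   -0.34]
[-0.0014, 0.0009, 0.1172]
```

{"method": "move_arm", "body": {"targets": [{"linear":[-0.001,0,0.01],"rot":[0.1,0,-0.3],"jaw":-1},{"linear":[0,0,0.02],"rot":[0,0,0],"jaw":-1},{"linear":[0,0,0.025],"rot":[0,0,0],"jaw":-1},{"linear":[0,0,0.025],"rot":[0,0,0],"jaw":-1},{"linear":[0,0,0.015],"rot":[0,0,0],"jaw":-1},{"linear":[0,0,0],"rot":[0,0,0],"jaw":-1},{"linear":[0,0,0],"rot":[0,0,0],"jaw":-1}]}}

```text
clock: 18.58
position: [0.492, 0.2208, 0.0619]
ee_rot: [[0.996, -0.085, 0.001], [-0.085, -0.996, -0.0], [0.001, -0.0, -1.0]]
ft_force: [0.4, -0.1, -1.7]
opening: 0.189
```

```bash
python3 -c "
from h import *
plan(*M['pin'],.0435,MY,1)"
```

```text
t 18.575 pos [0.492  0.2208 0.0619] open 0.189 F [ 0.3662 -0.0589 -1.6516]  total 18.410819126698904 rot/row [-0.   -0.04 -0.05]
[-0.0005, 0.0004, 0.0184]
```

{"method": "move_arm", "body": {"targets": [{"linear":[0,0,0.008],"rot":[0,0,0],"jaw":-1},{"linear":[0,0,0.006],"rot":[0,0,0],"jaw":-1},{"linear":[0,0,0.001],"rot":[0,0,0],"jaw":-1},{"linear":[0,0,0],"rot":[0,0,0],"jaw":-1}]}}

```text
clock: 19.08
position: [0.493, 0.2214, 0.0475]
ee_rot: [[0.996, -0.085, 0.003], [-0.085, -0.996, 0.001], [0.003, -0.002, -1.0]]
ft_force: [0.4, -0.2, -1.4]
opening: 0.187
```

```bash
python3 -c "
from h import *
plan(*M['pin'],.0435,MY,1)"
```

```text
t 19.075 pos [0.493  0.2214 0.0475] open 0.187 F [ 0.4237 -0.1638 -1.4222]  total 4.354242548730729 rot/row [-0.1  -0.18 -0.05]
[-0.0014, 0.0011, 0.0039]
```

{"method": "move_arm", "body": {"targets": [{"linear":[-0.001,0.001,0.003],"rot":[0,0,0],"jaw":-1},{"linear":[0,0,0.001],"rot":[0,0,0],"jaw":-1},{"linear":[0,0,0.001],"rot":[0,0,0],"jaw":-1},{"linear":[0,0,0],"rot":[0,0,0],"jaw":-1},{"linear":[0,0,0],"rot":[0,0,0],"jaw":1},{"linear":[0,0,0],"rot":[0,0,0],"jaw":1},{"linear":[0,0,0],"rot":[0,0,0],"jaw":1},{"linear":[0,0,0],"rot":[0,0,0],"jaw":1},{"linear":[0,0,0],"rot":[0,0,0],"jaw":1},{"linear":[0,0,0],"rot":[0,0,0],"jaw":1}]}}

```text
clock: 20.32
position: [0.4929, 0.221, 0.0434]
ee_rot: [[0.996, -0.085, 0.006], [-0.085, -0.996, 0.003], [0.005, -0.003, -1.0]]
ft_force: [-0.1, 0.3, -0.1]
opening: 1.0
```

{"method": "move_arm", "body": {"targets": [{"linear":[0,0,-0.015],"rot":[0,0,0],"jaw":1},{"linear":[0,0,-0.03],"rot":[0,0,0],"jaw":1},{"linear":[0,0,-0.035],"rot":[0,0,0],"jaw":1},{"linear":[0,0,-0.035],"rot":[0,0,0],"jaw":1},{"linear":[0,0,-0.01],"rot":[0,0,0],"jaw":1},{"linear":[0,0,0],"rot":[0,0,0],"jaw":1}]}}

```text
clock: 21.08
position: [0.4921, 0.2207, 0.1762]
ee_rot: [[0.996, -0.085, 0.007], [-0.085, -0.996, 0.004], [0.007, -0.004, -1.0]]
ft_force: [0.1, 0.0, 0.3]
opening: 0.997
```

```bash
python3 -c "
from h import *
cv2.imwrite('pics/t2.png',cv2.resize(optics.camera('scene')[140:260,140:400,::-1],None,fx=3,fy=3,interpolation=2))
plan(*W['slug'],.165,WY,11)"
```

```text
t 21.125 pos [0.4919 0.2206 0.1757] open 0.997 F [-0.5741 -0.5056  0.0201]  total 408.5317061442995 rot/row [-0.03 -0.02  3.52]
[0.0047, 0.0368, 0.0009]
[0.0069, 0.0365, 0.0009]
[0.0091, 0.036, 0.0009]
[0.0113, 0.0354, 0.0009]
[0.0135, 0.0346, 0.0009]
[0.0156, 0.0337, 0.0009]
[0.0176, 0.0327, 0.0009]
[0.0196, 0.0316, 0.001]
[0.0215, 0.0303, 0.001]
[0.0233, 0.0289, 0.001]
[0.025, 0.0274, 0.001]
```

View pics/t2.png

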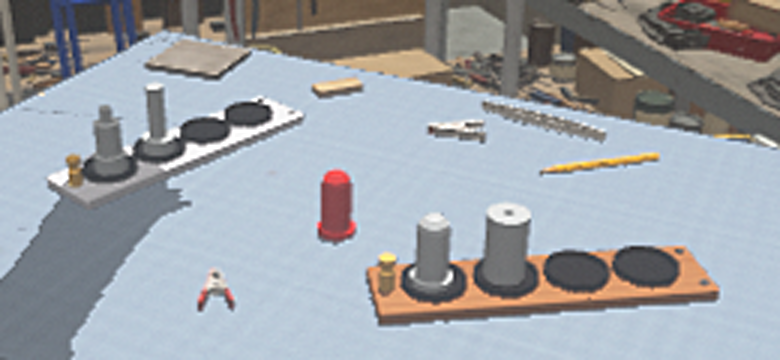

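The spindle and pin now stand upright in seats 1 and 2 (crop px 108,145 and 157,125). Next is the slug.

{"method": "move_arm", "body": {"targets": [{"linear":[0.0045,0.037,0],"rot":[0,0,3.5],"jaw":1},{"linear":[0.007,0.0365,0],"rot":[0,0,3.5],"jaw":1},{"linear":[0.009,0.036,0],"rot":[0,0,3.5],"jaw":1},{"linear":[0.0115,0.0355,0],"rot":[0,0,3.5],"jaw":1},{"linear":[0.0135,0.0345,0],"rot":[0,0,3.5],"jaw":1},{"linear":[0.0155,0.0335,0],"rot":[0,0,3.5],"jaw":1},{"linear":[0.0175,0.0325,0],"rot":[0,0,3.5],"jaw":1},{"linear":[0.0195,0.0315,0],"rot":[0,0,3.5],"jaw":1},{"linear":[0.0215,0.0305,0],"rot":[0,0,3.5],"jaw":1},{"linear":[0.0235,0.029,0],"rot":[0,0,3.5],"jaw":1},{"linear":[0.017,0.018,0],"rot":[0,0,3],"jaw":1},{"linear":[0,0,0],"rot":[0,0,0],"jaw":1}]}}

```text
clock: 22.62
position: [0.4974, -0.1873, 0.1603]
ee_rot: [[0.719, -0.695, -0.019], [-0.695, -0.719, 0.001], [-0.014, 0.012, -1.0]]
ft_force: [-0.2, 1.1, 0.2]
opening: 0.999
```

```bash
python3 -c "
from h import *
plan(*W['slug'],.1,WY,2)"
```

```text
t 22.625 pos [ 0.4974 -0.1873  0.1603] open 0.999 F [-0.2499  1.0998  0.2116]  total 61.26653217858651 rot/row [ 0.35  0.4  -0.23]
[0.0045, -0.0041, 0.03]
[0.0043, -0.0039, 0.0301]
```

{"method": "move_arm", "body": {"targets": [{"linear":[0.005,-0.003,0],"rot":[0.3,0.4,-0.2],"jaw":1},{"linear":[0.004,-0.002,0],"rot":[0.3,0.4,-0.2],"jaw":1},{"linear":[0,0,0.015],"rot":[0,0,0],"jaw":1},{"linear":[0,0,0.025],"rot":[0,0,0],"jaw":1},{"linear":[0,0,0.025],"rot":[0,0,0],"jaw":1},{"linear":[0,0,0.015],"rot":[0,0,0],"jaw":1},{"linear":[0,0,0],"rot":[0,0,0],"jaw":1},{"linear":[0,0,0],"rot":[0,0,0],"jaw":1}]}}

```text
clock: 23.62
position: [0.5084, -0.1837, 0.0747]
ee_rot: [[0.731, -0.683, -0.001], [-0.683, -0.731, 0.002], [-0.002, -0.0, -1.0]]
ft_force: [0.1, -0.3, 0.2]
opening: 1.001
```

```bash
python3 -c "
from h import *
plan(*W['slug'],.034,WY,1)"
```

```text
t 23.625 pos [ 0.5084 -0.1837  0.0747] open 1.001 F [ 0.1261 -0.2988  0.2179]  total 40.87404739554929 rot/row [-0.02  0.14  0.5 ]
[0.0027, 0.0028, 0.0407]
```

{"method": "move_arm", "body": {"targets": [{"linear":[0.002,0.003,0.005],"rot":[0,0.1,0.5],"jaw":1},{"linear":[0,0,0.014],"rot":[0,0,0],"jaw":1},{"linear":[0,0,0.013],"rot":[0,0,0],"jaw":1},{"linear":[0,0,0.005],"rot":[0,0,0],"jaw":1},{"linear":[0,0,0],"rot":[0,0,0],"jaw":1},{"linear":[0,0,0],"rot":[0,0,0],"jaw":1}]}}

```text
clock: 24.38
position: [0.5087, -0.1878, 0.0362]
ee_rot: [[0.724, -0.69, 0.002], [-0.69, -0.724, 0.0], [0.001, -0.001, -1.0]]
ft_force: [0.8, 1.1, -0.0]
opening: 1.001
```

```bash
python3 -c "
from h import *
plan(*W['slug'],.034,WY,1)"
```

```text
t 24.375 pos [ 0.5087 -0.1878  0.0362] open 1.001 F [ 0.7909  1.0746 -0.0276]  total 2.2285370732507452 rot/row [-0.08 -0.07 -0.05]
[-0.0004, -0.0001, 0.0022]
```

{"method": "move_arm", "body": {"targets": [{"linear":[0,0,0.002],"rot":[0,0,0],"jaw":1},{"linear":[0,0,0],"rot":[0,0,0],"jaw":-1},{"linear":[0,0,0],"rot":[0,0,0],"jaw":-1},{"linear":[0,0,0],"rot":[0,0,0],"jaw":-1},{"linear":[0,0,0],"rot":[0,0,0],"jaw":-1},{"linear":[0,0,0],"rot":[0,0,0],"jaw":-1},{"linear":[0,0,0],"rot":[0,0,0],"jaw":-1},{"linear":[0,0,0],"rot":[0,0,0],"jaw":-1}], "squeeze": 50}}

```text
clock: 25.38
position: [0.5096, -0.1877, 0.0351]
ee_rot: [[0.724, -0.689, 0.004], [-0.689, -0.724, -0.0], [0.003, -0.003, -1.0]]
ft_force: [0.6, -0.1, 1.3]
opening: 0.403
```

{"method": "move_arm", "body": {"targets": [{"linear":[0,0,-0.015],"rot":[0,0,0],"jaw":-1},{"linear":[0,0,-0.03],"rot":[0,0,0],"jaw":-1},{"linear":[0,0,-0.035],"rot":[0,0,0],"jaw":-1},{"linear":[0,0,-0.035],"rot":[0,0,0],"jaw":-1},{"linear":[0,0,-0.015],"rot":[0,0,0],"jaw":-1},{"linear":[0,0,0],"rot":[0,0,0],"jaw":-1}]}}

```text
clock: 26.12
position: [0.5078, -0.1881, 0.1727]
ee_rot: [[0.724, -0.69, 0.003], [-0.69, -0.724, -0.0], [0.003, -0.002, -1.0]]
ft_force: [-0.4, 0.4, -1.9]
opening: 0.399
```

```bash
python3 -c "
from h import *
plan(*M['slug'],.17,MY,11)"
```

```text
t 26.125 pos [ 0.5078 -0.1881  0.1727] open 0.399 F [-0.444   0.4196 -1.8741]  total 405.57349793840524 rot/row [-0.01 -0.02 -3.53]
[-0.0223, -0.0294, 0.0002]
[-0.0205, -0.0307, 0.0003]
[-0.0185, -0.0319, 0.0003]
[-0.0165, -0.033, 0.0003]
[-0.0145, -0.0339, 0.0003]
[-0.0124, -0.0347, 0.0003]
[-0.0102, -0.0354, 0.0003]
[-0.008, -0.036, 0.0003]
[-0.0058, -0.0364, 0.0003]
[-0.0035, -0.0367, 0.0003]
[-0.0012, -0.0368, 0.0002]
```

{"method": "move_arm", "body": {"targets": [{"linear":[-0.0225,-0.0295,0],"rot":[0,0,-3.5],"jaw":-1},{"linear":[-0.0205,-0.0305,0],"rot":[0,0,-3.5],"jaw":-1},{"linear":[-0.0185,-0.032,0],"rot":[0,0,-3.5],"jaw":-1},{"linear":[-0.0165,-0.033,0],"rot":[0,0,-3.5],"jaw":-1},{"linear":[-0.0145,-0.034,0],"rot":[0,0,-3.5],"jaw":-1},{"linear":[-0.0125,-0.0345,0],"rot":[0,0,-3.5],"jaw":-1},{"linear":[-0.01,-0.0355,0],"rot":[0,0,-3.5],"jaw":-1},{"linear":[-0.008,-0.036,0],"rot":[0,0,-3.5],"jaw":-1},{"linear":[-0.006,-0.0365,0],"rot":[0,0,-3.5],"jaw":-1},{"linear":[-0.0035,-0.0365,0],"rot":[0,0,-3.5],"jaw":-1},{"linear":[0,-0.026,0],"rot":[0,0,-3],"jaw":-1},{"linear":[0,0,0],"rot":[0,0,0],"jaw":-1}]}}

```text
clock: 27.62
position: [0.5456, 0.2138, 0.1643]
ee_rot: [[0.997, -0.08, -0.01], [-0.08, -0.997, -0.005], [-0.01, 0.005, -1.0]]
ft_force: [0.0, -0.2, -1.6]
opening: 0.402
```

```bash
python3 -c "
from h import *
plan(*M['slug'],.165,MY,2)"
```

```text
t 27.625 pos [0.5456 0.2138 0.1643] open 0.402 F [ 0.0468 -0.2406 -1.6028]  total 7.790405503833813 rot/row [0.16 0.27 0.13]
[0.0038, -0.0008, -0.0004]
[0.0038, -0.0009, -0.0004]
```

{"method": "move_arm", "body": {"targets": [{"linear":[0.004,-0.001,0],"rot":[0.2,0.3,0.1],"jaw":-1},{"linear":[0.002,0,0],"rot":[0.1,0.2,0.1],"jaw":-1},{"linear":[0,0,0],"rot":[0,0,0],"jaw":-1},{"linear":[0,0,0],"rot":[0,0,0],"jaw":-1}]}}

```text
clock: 28.12
position: [0.5525, 0.2098, 0.1637]
ee_rot: [[0.996, -0.089, -0.001], [-0.089, -0.996, -0.003], [-0.001, 0.003, -1.0]]
ft_force: [0.1, 0.7, -2.4]
opening: 0.4
```

```bash
python3 -c "
from h import *
plan(*M['slug'],.0355,MY,1)"
```

```text
t 28.125 pos [0.5525 0.2098 0.1637] open 0.4 F [ 0.1279  0.7185 -2.3817]  total 128.3295120341298 rot/row [ 0.16  0.04 -0.28]
[0.0004, -0.0055, 0.1282]
```

{"method": "move_arm", "body": {"targets": [{"linear":[0,-0.004,0.01],"rot":[0.1,0,-0.2],"jaw":-1},{"linear":[0,-0.001,0.02],"rot":[0,0,0],"jaw":-1},{"linear":[0,0,0.025],"rot":[0,0,0],"jaw":-1},{"linear":[0,0,0.025],"rot":[0,0,0],"jaw":-1},{"linear":[0,0,0.02],"rot":[0,0,0],"jaw":-1},{"linear":[0,0,0.003],"rot":[0,0,0],"jaw":-1},{"linear":[0,0,0],"rot":[0,0,0],"jaw":-1},{"linear":[0,0,0],"rot":[0,0,0],"jaw":-1}]}}

```text
clock: 29.12
position: [0.5528, 0.2163, 0.0562]
ee_rot: [[0.996, -0.085, -0.0], [-0.085, -0.996, 0.001], [-0.0, -0.001, -1.0]]
ft_force: [0.3, 0.8, -2.4]
opening: 0.403
```

```bash
python3 -c "
from h import *
plan(*M['slug'],.0355,MY,1)"
```

```text
t 29.125 pos [0.5528 0.2163 0.0562] open 0.403 F [ 0.3055  0.7601 -2.3555]  total 20.752642631005425 rot/row [-0.04  0.01 -0.02]
[0.0006, 0.0013, 0.0207]
```

{"method": "move_arm", "body": {"targets": [{"linear":[0,0.001,0.009],"rot":[0,0,0],"jaw":-1},{"linear":[0,0,0.007],"rot":[0,0,0],"jaw":-1},{"linear":[0,0,0.001],"rot":[0,0,0],"jaw":-1},{"linear":[0,0,0],"rot":[0,0,0],"jaw":-1}]}}

```text
clock: 29.62
position: [0.5535, 0.2155, 0.0392]
ee_rot: [[0.996, -0.085, 0.002], [-0.085, -0.996, 0.002], [0.002, -0.002, -1.0]]
ft_force: [0.1, -0.7, -1.5]
opening: 0.401
```

```bash
python3 -c "
from h import *
plan(*M['slug'],.0355,MY,1)"
```

```text
t 29.625 pos [0.5535 0.2155 0.0392] open 0.401 F [ 0.0945 -0.6941 -1.5291]  total 3.7975671216561127 rot/row [-0.1  -0.1  -0.03]
[-0.0002, 0.0006, 0.0037]
```

{"method": "move_arm", "body": {"targets": [{"linear":[0,0,0.003],"rot":[0,0,0],"jaw":-1},{"linear":[0,0,0.001],"rot":[0,0,0],"jaw":-1},{"linear":[0,0,0.001],"rot":[0,0,0],"jaw":-1},{"linear":[0,0,0],"rot":[0,0,0],"jaw":-1},{"linear":[0,0,0],"rot":[0,0,0],"jaw":1},{"linear":[0,0,0],"rot":[0,0,0],"jaw":1},{"linear":[0,0,0],"rot":[0,0,0],"jaw":1},{"linear":[0,0,0],"rot":[0,0,0],"jaw":1},{"linear":[0,0,0],"rot":[0,0,0],"jaw":1},{"linear":[0,0,0],"rot":[0,0,0],"jaw":1}]}}

```text
clock: 30.88
position: [0.5544, 0.216, 0.0356]
ee_rot: [[0.996, -0.085, 0.004], [-0.085, -0.996, 0.003], [0.004, -0.003, -1.0]]
ft_force: [0.6, 0.2, 0.1]
opening: 1.001
```

{"method": "move_arm", "body": {"targets": [{"linear":[0,0,-0.015],"rot":[0,0,0],"jaw":1},{"linear":[0,0,-0.03],"rot":[0,0,0],"jaw":1},{"linear":[0,0,-0.035],"rot":[0,0,0],"jaw":1},{"linear":[0,0,-0.035],"rot":[0,0,0],"jaw":1},{"linear":[0,0,-0.015],"rot":[0,0,0],"jaw":1},{"linear":[0,0,0],"rot":[0,0,0],"jaw":1}]}}

```text
clock: 31.62
position: [0.554, 0.2157, 0.1733]
ee_rot: [[0.996, -0.085, 0.005], [-0.085, -0.996, 0.003], [0.005, -0.004, -1.0]]
ft_force: [-0.5, 0.2, -1.0]
opening: 0.999
```

```bash
python3 -c "
from h import *
cv2.imwrite('pics/t3.png',cv2.resize(optics.camera('scene')[140:260,140:400,::-1],None,fx=3,fy=3,interpolation=2))
plan(*W['dome'],.165,WY,11)"
```

```text
t 31.675 pos [0.5536 0.2155 0.1726] open 0.996 F [ 0.4328  0.0285 -0.8515]  total 371.4136854058742 rot/row [-0.02 -0.01  3.52]
[-0.0054, 0.0333, 0.0006]
[-0.0033, 0.0336, 0.0006]
[-0.0013, 0.0337, 0.0006]
[0.0008, 0.0337, 0.0006]
[0.0029, 0.0336, 0.0006]
[0.0049, 0.0334, 0.0006]
[0.007, 0.033, 0.0006]
[0.009, 0.0325, 0.0006]
[0.011, 0.0319, 0.0007]
[0.0129, 0.0312, 0.0007]
[0.0148, 0.0303, 0.0007]
```

View pics/t3.png

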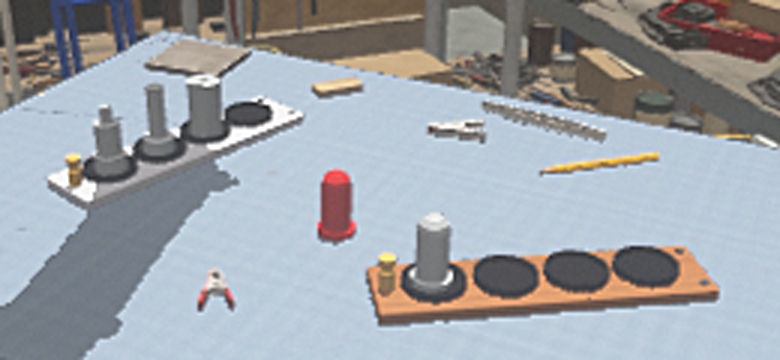

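Three parts stand upright in order; only the dome-nosed punch remains at crop px (432,250). The red look-alike at (336,205) is untouched.

{"method": "move_arm", "body": {"targets": [{"linear":[-0.0055,0.0335,0],"rot":[0,0,3.5],"jaw":1},{"linear":[-0.0035,0.0335,0],"rot":[0,0,3.5],"jaw":1},{"linear":[-0.0015,0.0335,0],"rot":[0,0,3.5],"jaw":1},{"linear":[0.001,0.0335,0],"rot":[0,0,3.5],"jaw":1},{"linear":[0.003,0.0335,0],"rot":[0,0,3.5],"jaw":1},{"linear":[0.005,0.0335,0],"rot":[0,0,3.5],"jaw":1},{"linear":[0.007,0.033,0],"rot":[0,0,3.5],"jaw":1},{"linear":[0.009,0.0325,0],"rot":[0,0,3.5],"jaw":1},{"linear":[0.011,0.032,0],"rot":[0,0,3.5],"jaw":1},{"linear":[0.013,0.031,0],"rot":[0,0,3.5],"jaw":1},{"linear":[0.012,0.02,0],"rot":[0,0,3],"jaw":1},{"linear":[0,0,0],"rot":[0,0,0],"jaw":1}]}}

```text
clock: 33.17
position: [0.4527, -0.145, 0.156]
ee_rot: [[0.718, -0.696, -0.024], [-0.696, -0.718, -0.001], [-0.016, 0.017, -1.0]]
ft_force: [0.5, 0.2, -0.4]
opening: 0.995
```

```bash
python3 -c "
from h import *
plan(*W['dome'],.1,WY,2)"
```

```text
t 33.175 pos [ 0.4527 -0.145   0.156 ] open 0.995 F [ 0.4647  0.2096 -0.4178]  total 57.044417802308494 rot/row [ 0.48  0.47 -0.26]
[0.0042, -0.0043, 0.0279]
[0.004, -0.0041, 0.0279]
```

{"method": "move_arm", "body": {"targets": [{"linear":[0.004,-0.003,0],"rot":[0.4,0.4,-0.2],"jaw":1},{"linear":[0.003,-0.002,0],"rot":[0.4,0.4,-0.2],"jaw":1},{"linear":[0,0,0.015],"rot":[0,0,0],"jaw":1},{"linear":[0,0,0.025],"rot":[0,0,0],"jaw":1},{"linear":[0,0,0.025],"rot":[0,0,0],"jaw":1},{"linear":[0,0,0.01],"rot":[0,0,0],"jaw":1},{"linear":[0,0,0],"rot":[0,0,0],"jaw":1},{"linear":[0,0,0],"rot":[0,0,0],"jaw":1}]}}

```text
clock: 34.17
position: [0.4662, -0.1399, 0.0795]
ee_rot: [[0.732, -0.681, 0.002], [-0.681, -0.732, 0.002], [0.0, -0.003, -1.0]]
ft_force: [-0.2, 0.4, 0.6]
opening: 1.003
```

```bash
python3 -c "
from h import *
plan(*W['dome'],.03,WY,1)"
```

```text
t 34.175 pos [ 0.4662 -0.1399  0.0795] open 1.003 F [-0.1797  0.3547  0.6192]  total 49.81112481602597 rot/row [-0.18 -0.02  0.65]
[0.0013, 0.0056, 0.0495]
```

{"method": "move_arm", "body": {"targets": [{"linear":[0.001,0.005,0.006],"rot":[-0.1,0,0.6],"jaw":1},{"linear":[0,0,0.016],"rot":[0,0,0],"jaw":1},{"linear":[0,0,0.016],"rot":[0,0,0],"jaw":1},{"linear":[0,0,0.007],"rot":[0,0,0],"jaw":1},{"linear":[0,0,0],"rot":[0,0,0],"jaw":1},{"linear":[0,0,0],"rot":[0,0,0],"jaw":1}]}}

```text
clock: 34.92
position: [0.4654, -0.1462, 0.0357]
ee_rot: [[0.723, -0.691, 0.007], [-0.691, -0.723, -0.001], [0.006, -0.004, -1.0]]
ft_force: [0.1, -0.3, 0.3]
opening: 0.998
```

```bash
python3 -c "
from h import *
plan(*W['dome'],.03,WY,1)"
```

```text
t 34.925 pos [ 0.4654 -0.1462  0.0357] open 0.998 F [ 0.0712 -0.2875  0.2569]  total 6.208977903078899 rot/row [-0.23 -0.32 -0.12]
[-0.0024, 0.0003, 0.0057]
```

{"method": "move_arm", "body": {"targets": [{"linear":[-0.002,0,0.005],"rot":[-0.2,-0.3,0],"jaw":1},{"linear":[0,0,0.001],"rot":[0,0,0],"jaw":-1},{"linear":[0,0,0],"rot":[0,0,0],"jaw":-1},{"linear":[0,0,0],"rot":[0,0,0],"jaw":-1},{"linear":[0,0,0],"rot":[0,0,0],"jaw":-1},{"linear":[0,0,0],"rot":[0,0,0],"jaw":-1},{"linear":[0,0,0],"rot":[0,0,0],"jaw":-1},{"linear":[0,0,0],"rot":[0,0,0],"jaw":-1}], "squeeze": 50}}

```text
clock: 35.92
position: [0.4647, -0.1447, 0.0304]
ee_rot: [[0.723, -0.69, 0.002], [-0.69, -0.723, 0.0], [0.002, -0.002, -1.0]]
ft_force: [0.1, 0.1, 1.1]
opening: 0.312
```

{"method": "move_arm", "body": {"targets": [{"linear":[0,0,-0.015],"rot":[0,0,0],"jaw":-1},{"linear":[0,0,-0.03],"rot":[0,0,0],"jaw":-1},{"linear":[0,0,-0.035],"rot":[0,0,0],"jaw":-1},{"linear":[0,0,-0.035],"rot":[0,0,0],"jaw":-1},{"linear":[0,0,-0.015],"rot":[0,0,0],"jaw":-1},{"linear":[0,0,0],"rot":[0,0,0],"jaw":-1}]}}

```text
clock: 36.67
position: [0.4633, -0.145, 0.1682]
ee_rot: [[0.723, -0.691, 0.002], [-0.691, -0.723, -0.0], [0.002, -0.001, -1.0]]
ft_force: [0.5, 0.1, -1.4]
opening: 0.314
```

```bash
python3 -c "
from h import *
plan(*M['dome'],.17,MY,11)"
```

```text
t 36.675 pos [ 0.4633 -0.145   0.1682] open 0.314 F [ 0.517   0.0689 -1.414 ]  total 385.86622864750257 rot/row [-0.   -0.01 -3.53]
[-0.0123, -0.0328, -0.0001]
[-0.0103, -0.0335, -0.0001]
[-0.0082, -0.0341, -0.0001]
[-0.0061, -0.0346, -0.0001]
[-0.0039, -0.0349, -0.0001]
[-0.0018, -0.035, -0.0001]
[0.0004, -0.0351, -0.0001]
[0.0026, -0.035, -0.0002]
[0.0047, -0.0348, -0.0002]
[0.0068, -0.0344, -0.0002]
[0.0089, -0.0339, -0.0002]
```

{"method": "move_arm", "body": {"targets": [{"linear":[-0.0125,-0.033,0],"rot":[0,0,-3.5],"jaw":-1},{"linear":[-0.0105,-0.0335,0],"rot":[0,0,-3.5],"jaw":-1},{"linear":[-0.008,-0.034,0],"rot":[0,0,-3.5],"jaw":-1},{"linear":[-0.006,-0.0345,0],"rot":[0,0,-3.5],"jaw":-1},{"linear":[-0.004,-0.035,0],"rot":[0,0,-3.5],"jaw":-1},{"linear":[-0.002,-0.035,0],"rot":[0,0,-3.5],"jaw":-1},{"linear":[0.0005,-0.035,0],"rot":[0,0,-3.5],"jaw":-1},{"linear":[0.0025,-0.035,0],"rot":[0,0,-3.5],"jaw":-1},{"linear":[0.0045,-0.035,0],"rot":[0,0,-3.5],"jaw":-1},{"linear":[0.007,-0.0345,0],"rot":[0,0,-3.5],"jaw":-1},{"linear":[0.008,-0.025,0],"rot":[0,0,-3],"jaw":-1},{"linear":[0,0,0],"rot":[0,0,0],"jaw":-1}]}}

```text
clock: 38.17
position: [0.6081, 0.2108, 0.1579]
ee_rot: [[0.997, -0.082, -0.014], [-0.082, -0.997, -0.004], [-0.014, 0.005, -1.0]]
ft_force: [-0.3, -1.2, -2.5]
opening: 0.311
```

```bash
python3 -c "
from h import *
plan(*M['dome'],.16,MY,2)"
```

```text
t 38.175 pos [0.6081 0.2108 0.1579] open 0.311 F [-0.3414 -1.2412 -2.4569]  total 7.269869866427535 rot/row [0.15 0.39 0.08]
[0.0035, 0.0002, -0.0011]
[0.0035, 0.0002, -0.0011]
```

{"method": "move_arm", "body": {"targets": [{"linear":[0.0035,-0.002,0],"rot":[0.2,0.4,0],"jaw":-1},{"linear":[0.002,-0.001,0],"rot":[0.1,0.3,0],"jaw":-1},{"linear":[0,0,0],"rot":[0,0,0],"jaw":-1},{"linear":[0,0,0],"rot":[0,0,0],"jaw":-1}]}}

```text
clock: 38.67
position: [0.6132, 0.2098, 0.1568]
ee_rot: [[0.996, -0.086, -0.003], [-0.086, -0.996, -0.002], [-0.002, 0.003, -1.0]]
ft_force: [-0.3, -0.5, -1.2]
opening: 0.31
```

```bash
python3 -c "
from h import *
plan(*M['dome'],.031,MY,1)"
```

```text
t 38.675 pos [0.6132 0.2098 0.1568] open 0.31 F [-0.3285 -0.457  -1.2343]  total 125.8086079332596 rot/row [ 0.15  0.14 -0.1 ]
[0.002, -0.0005, 0.1258]
```

{"method": "move_arm", "body": {"targets": [{"linear":[0.001,0,0.01],"rot":[0.1,0.1,0],"jaw":-1},{"linear":[0,0,0.02],"rot":[0,0,0],"jaw":-1},{"linear":[0,0,0.025],"rot":[0,0,0],"jaw":-1},{"linear":[0,0,0.025],"rot":[0,0,0],"jaw":-1},{"linear":[0,0,0.018],"rot":[0,0,0],"jaw":-1},{"linear":[0,0,0.003],"rot":[0,0,0],"jaw":-1},{"linear":[0,0,0],"rot":[0,0,0],"jaw":-1},{"linear":[0,0,0],"rot":[0,0,0],"jaw":-1}]}}

```text
clock: 39.67
position: [0.6151, 0.2087, 0.0521]
ee_rot: [[0.996, -0.088, 0.002], [-0.088, -0.996, -0.0], [0.002, -0.0, -1.0]]
ft_force: [0.2, -0.3, -1.2]
opening: 0.314
```

```bash
python3 -c "
from h import *
plan(*M['dome'],.031,MY,1)"
```

```text
t 39.675 pos [0.6151 0.2087 0.0521] open 0.314 F [ 0.2039 -0.274  -1.1677]  total 21.123146136515558 rot/row [-0.01 -0.09 -0.19]
[-0.0002, -0.0011, 0.0211]
```

{"method": "move_arm", "body": {"targets": [{"linear":[0,-0.001,0.009],"rot":[0,0,0],"jaw":-1},{"linear":[0,0,0.007],"rot":[0,0,0],"jaw":-1},{"linear":[0,0,0.001],"rot":[0,0,0],"jaw":-1},{"linear":[0,0,0],"rot":[0,0,0],"jaw":-1}]}}

```text
clock: 40.17
position: [0.616, 0.2102, 0.0352]
ee_rot: [[0.996, -0.088, 0.004], [-0.088, -0.996, 0.001], [0.004, -0.001, -1.0]]
ft_force: [-0.4, 0.3, -1.6]
opening: 0.31
```

```bash
python3 -c "
from h import *
plan(*M['dome'],.031,MY,1)"
```

```text
t 40.175 pos [0.616  0.2102 0.0352] open 0.31 F [-0.3906  0.3389 -1.6015]  total 4.343373308783992 rot/row [-0.07 -0.21 -0.18]
[-0.001, 0.0005, 0.0042]
```

{"method": "move_arm", "body": {"targets": [{"linear":[-0.001,0,0.003],"rot":[0,-0.2,0],"jaw":-1},{"linear":[0,0,0.001],"rot":[0,0,0],"jaw":-1},{"linear":[0,0,0.001],"rot":[0,0,0],"jaw":-1},{"linear":[0,0,0],"rot":[0,0,0],"jaw":-1},{"linear":[0,0,0],"rot":[0,0,0],"jaw":1},{"linear":[0,0,0],"rot":[0,0,0],"jaw":1},{"linear":[0,0,0],"rot":[0,0,0],"jaw":1},{"linear":[0,0,0],"rot":[0,0,0],"jaw":1},{"linear":[0,0,0],"rot":[0,0,0],"jaw":1},{"linear":[0,0,0],"rot":[0,0,0],"jaw":1}]}}

```text
clock: 41.42
position: [0.6159, 0.2107, 0.031]
ee_rot: [[0.996, -0.088, 0.002], [-0.088, -0.996, 0.002], [0.002, -0.002, -1.0]]
ft_force: [0.1, 0.1, -0.1]
opening: 1.001
```

{"method": "move_arm", "body": {"targets": [{"linear":[0,0,-0.015],"rot":[0,0,0],"jaw":1},{"linear":[0,0,-0.03],"rot":[0,0,0],"jaw":1},{"linear":[0,0,-0.035],"rot":[0,0,0],"jaw":1},{"linear":[0,0,-0.035],"rot":[0,0,0],"jaw":1},{"linear":[0,0,-0.015],"rot":[0,0,0],"jaw":1},{"linear":[0,0.03,0],"rot":[0,0,0],"jaw":1},{"linear":[0,0.05,0],"rot":[0,0,0],"jaw":1},{"linear":[0,0.05,0],"rot":[0,0,0],"jaw":1},{"linear":[0,0.05,0],"rot":[0,0,0],"jaw":1},{"linear":[0,0.02,0],"rot":[0,0,0],"jaw":1},{"linear":[0,0,0],"rot":[0,0,0],"jaw":1}]}}

```text
clock: 42.8
position: [0.597, 0.0073, 0.1679]
ee_rot: [[0.996, -0.085, 0.003], [-0.085, -0.996, 0.004], [0.003, -0.004, -1.0]]
ft_force: [-0.4, 0.3, -0.8]
opening: 0.997
```

```bash
python3 -c "
from h import *
a=cv2.resize(optics.camera('scene')[140:260,140:400,::-1],None,fx=3,fy=3,interpolation=2)[:,:400]
t=cv2.resize(optics.camera('top')[120:265,110:210,::-1],None,fx=2.5,fy=2.5,interpolation=2)
t=t[:360];cv2.imwrite('pics/t4.png',np.hstack([a,t]))
print(arm.observe()['ft_force'],arm.observe()['position'])"
```

```text
[ 0.1262  0.557  -0.2454] [0.5973 0.01   0.1679]
```

View pics/t4.png

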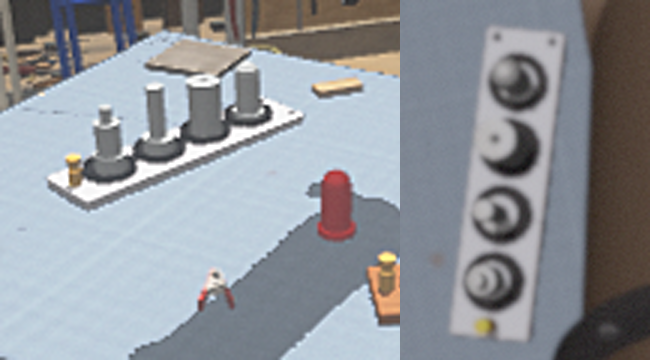

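The final views show steps, pin, slug and dome upright inside their cups from the aluminium post outward. The red look-alike still stands at (336,205), and the gripper is clear. Handing in.

```bash
python3 -c "
from plant import arm
print(arm.hand_in())"
```

```text
the job is handed in; nothing more can be done
None
```

All four parts now stand in the aluminium rack in reverse order. From its post outward they are the three-step spindle, the stepped pin, the slug and the dome-nosed punch. I handed the job in at about 43 s on the robot's clock, against the 104 s limit; the hand-in reports no verdict.

- **Final pictures:** the scene and top views showed every part upright, foot inside its seat, and released. The gripper was clear, at about 0.17 m height, and the red look-alike was untouched.
- **Forces:** wrist force read about 3 N or less at every reading I took, against the 120 N limit.
- **Disagreements:** the wrist and top cameras differed by 2–3 mm on the wooden rack. I shifted the pick points there to allow for it. On the aluminium rack they agreed to about 2 px. Several moves stopped 5–15 mm off target and were corrected before gripping or releasing.

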